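# Close the gear housing with the cover that fits its guide pins

### The arm

A 6-joint arm with a two-finger parallel gripper is mounted at the origin on the work surface. World frame = base frame: x ahead of the robot, y to its left, z up, the work surface at z = 0. Lengths are in m, angles in rad, forces in N, time in s.
With the tool pointing down it reaches from about 0.325 to 0.9 m from the base axis. Payload 6.1 kg.
Tool frame: the origin (TCP) lies midway between the tips of the shut fingers; the grasp point (between the pads) lies 19 mm behind it; z points along the fingers, y is the line along which they close (so a half turn about z gives the same grasp; the last joint's range is limited). The gripper opens to 85 mm and grips with 20 to 120 N. Pads are 22 mm wide; open, the fingers measure 114 mm over their backs; the gripper's body (76 mm by 85 mm) begins 54 mm behind the grasp point. The pads swing forward as they close: fully open they stand 13 mm farther back than shut.
Start: joints at [-1.352, 0.22, 1.526, -0, 1.395, -0.126], TCP at [0.211, -0.588, 0.231] pointing down, gripper open.
Joint ranges: [-2.98, 2.98], [-0.91, 2.08], [0.09, 2.57], [-1.24, 4.39], [0.2, 2.65], [-2.68, 2.68]. Speed limits (rad/s): [2.57, 2.57, 3.01, 3.14, 3.14, 3.14].

### API

Orientations are given as a rotation vector (axis times angle).
In Python, from cell import bot, optics gives the robot as it stands. The module is installed in compiled form; this text tells all that it offers.
- The arm moves only by the tool move_arm, never from a script. Its argument "commands" is one flat list of numbers, 7 for each row, row after row: the finger opening in cm, from 0 to 8.54, then the shift along the tool's x, y, z in cm, then the turn, a rotation vector about the tool's x, y, z in rad. In form: [gripper, tx, ty, tz, ax, ay, az, gripper, tx, ty, tz, ax, ay, az, ...]. A call has 1 to 5 rows; each row is the pose to reach, as a shift and turn from the pose commanded when the call began, along the tool's axes at that moment; what a row does not reach only later rows make up. A row lasts 1/8 s, in which the tool goes at most 62.5 mm and 10.7 degrees, less where a joint would pass 70% of its speed; a pose out of reach is approached as far as the arm can. A call with a gripper value outside its range is refused whole. The fingers move at their own pace and stop on an object; "grip_force" is the grip in N (left out, the last holds). Time passes only in rows, so rows that repeat a pose let the fingers close. It gives the time, the measured TCP pose, the force, the opening and the grip force at its end, in the units of the state.
- bot.get_state(): the state, without advancing time (a new reading comes with each control period).
- optics.camera(name): name is "scene" or "top" or "wrist"; returns a dict with "img" (480x640x3 uint8, red, green, blue), "z_map" (480x640 float32, m along the optical axis (not along the pixel's ray), 0 where there is no reading), "fovy" (degrees; the focal length in pixels is half the picture's height over the tangent of half this angle, whatever the lens; pixels are square), "cx", "cy" (the principal point, pixels), "rvec" (rotation vector, rad) and "tvec" (3), from world to camera coordinates, as OpenCV has them. Camera axes: x right, y down, z forward; pixel columns grow to the right and rows downward; lengths in m; the calibration is good to about 2 mm. A picture is of the moment at which its call begins.
- bot.finish_job(): hands the job in; it is judged then, once.
Trained networks look in a picture, given as the dict that the camera call returned (one of the last four; its "shot" number tells which), for a name from the list of things; names that differ only in an ending like _2 or _b are one class to them, and where a whole thing is asked for, a point or a joint stands for the part that bears it (a point fixed in the world has none). Each returns a list of dicts, best first, with "score" (0 to 1); they miss things now and then, are a little off and sometimes report something else, mostly with a low value. They report only what shows in the picture. A call takes as long as a camera call. They do not tell look-alikes from the thing itself.
- optics.spot_in(target, picture): "rect" ([left, top, right, bottom] in pixels, round what is visible of it).
- optics.outline_of(target, picture): "region" (480x640 bool, what is visible of it) and "rect" ([left, top, right, bottom] in pixels, round what is visible of it).
- optics.tip_of(target, picture): "xy" ([column, row] in pixels: a listed point, or the origin of a listed thing).
The state is a dict: "clock": time; "joints": joint angles; "qd": joint speeds; "joint_efforts": joint torques, N m; "tool_pos": TCP position; "eef_rot": TCP orientation; "force": force on the tool from outside, world axes, zero at the start; "wrist_torque": the same for the moment, N m; "gripper_width": finger opening in m; "finger_force": force on a finger pad.
Only numpy, scipy, OpenCV 4.12 (cv2) and the standard library are available. Lean on these libraries where they do the work, as an engineer would, in place of code of your own. Each camera call takes 0.05 s, during which the arm holds its last target. There are 200 camera calls.

### The job

Close the open gear housing on the bench: take the long cover with the two big holes and seat it over both of the housing's guide pins, lying flat and fully home on the housing, and let go of it. The other two covers (a shorter one with two holes and one without big holes) do not fit: leave them where they lie.

Things in the scene. Friction and masses are not known exactly. Their poses are not given: they have to be found in the camera images.
- cover: Cover to fit: bare cast-aluminium plate 150 (x) by 70 (y) by 8 mm, flat on the bench, two 26 mm round through holes at x = +50 and -50 mm, y = 0, and in the middle an upright rectangular boss to grip: 56 mm (x) by 30 mm (y), from 8 to 44 mm above the underside. About 0.35 kg. Origin: centre of the underside; x along its length, z up. Fits either way round.
- housing: Open grey gear housing fixed to the bench, 160 (x) by 80 (y) by 45 mm high, low feet at the ends, dark cavity with two gears. Two steel pins on its top at x = +50 and -50 mm, y = 0: 14 mm thick for 8 mm, then tapering to 5 mm at the tip, 26 mm above the top. Origin: centre of the underside, at bench level; x along its length, z up. Cover fully home: its origin is 45 mm above this one.
- short_cover: A cover for another machine, to be left alone: same material and plate, 110 by 70 by 8 mm, two 26 mm holes only 70 mm apart, boss 36 mm long (x), 30 mm wide, up to 44 mm above the underside. Origin: centre of the underside; x along its length.
- plain_cover: A cover for another machine, to be left alone: same material, outline (150 by 70 by 8 mm) and boss (56 by 30 mm, up to 44 mm) as the cover to fit, but without the two big holes: only four 8 mm dark bolt spots near its corners. Origin: centre of the underside; x along its length.
There are look-alikes about, which are no part of the job. What is shaped like the housing but orange is not meant. What is shaped like the cover but blue is not meant.

How it is judged:
At the end, for the whole second after the job is handed in: The long two-hole cover rests on the housing over both pins: its centre within 12 mm of the housing's centre seen from above, its length within 10 degrees of the housing's (either way round), its underside within 5 mm of the housing's top, right side up and level within 6 degrees, at rest (horizontal distance between cover and housing below 0.012 m and angle between the x axis of cover and the x axis of housing, either way round below 0.18 rad and z of cover in the frame of housing between 0.04 and 0.05 m and angle between cover's own z axis and vertical below 0.1 rad and linear speed of cover below 0.02 m/s); the robot touches nothing.
It fails at once if the short cover was moved more than 40 mm (distance of short_cover from where it was at the start of the episode above 0.04 m).
It fails at once if the cover without big holes was moved more than 40 mm (distance of plain_cover from where it was at the start of the episode above 0.04 m).
It also fails if it takes over 38 s, if anything falls off the work surface, if the arm or the gripper's body presses on something with over 40 N, if the wrist force passes 120 N, or if a joint passes its speed limit or range.

## Working session

There is one attempt and no reset: what is moved stays moved. The work goes in short steps, Python scripts to look and compute and a tool call to move; the robot and the scene stay as the last step left them, time stands still between calls to the robot, and variables do not carry over. Pictures are saved under pics/ and viewed, at most 10 in all, crops included, and the job is handed in when it is done.

Besides the shell and the picture viewer there is one more tool, called after ">>>" as a command line: name --argument value ..., lists and objects as JSON in quotes. move_arm: Moves the arm, as the interface text tells. Its arguments: {"type":"object","properties":{"commands":{"type":"array"},"grip_force":{"type":"number"}},"required":["commands"]}

```bash
mkdir -p pics
cat > h.py <<'E'
import numpy as np, cv2
from cell import bot, optics
def cloud(p):
    f=240/np.tan(np.radians(p['fovy'])/2); z=p['z_map']
    v,u=np.mgrid[:480,:640]
    c=np.stack([(u-p['cx'])/f*z,(v-p['cy'])/f*z,z],-1)
    R=cv2.Rodrigues(np.array(p['rvec']))[0]
    w=(c-np.array(p['tvec']))@R
    w[z<=0]=np.nan
    return w
def save(p,n): cv2.imwrite('pics/'+n,p['img'][:,:,::-1])
E
python3 - <<'E'
from h import *
p=optics.camera('top'); s=optics.camera('scene')
cv2.imwrite('pics/a.png',cv2.resize(np.hstack([p['img'],s['img']])[:,:,::-1],(800,300),interpolation=cv2.INTER_AREA)); save(p,'top.png')
w=cloud(p)
for n in ['cover','housing','short_cover','plain_cover']:
    for d in optics.outline_of(n,p)[:4]:
        m=d['region']; q=w[m]; q=q[~np.isnan(q[:,0])]
        print(n,round(d['score'],2),np.round(d['rect']),m.sum(),np.round(np.median(q,0),3),p['img'][m].mean(0).round(), 'zmax',np.percentile(q[:,2],98).round(3))
print(bot.get_state())
E
```

```text
cover 0.95 [457. 273. 526. 348.] 2170 [ 0.429 -0.359  0.008] [154. 152. 156.] zmax 0.046
cover 0.61 [459. 190. 530. 256.] 2104 [ 0.62  -0.39   0.008] [ 52. 100. 224.] zmax 0.046
housing 0.9 [234. 236. 293. 335.] 3586 [0.52  0.113 0.042] [150. 145. 150.] zmax 0.051
housing 0.9 [281. 115. 350. 201.] 3231 [ 0.79  -0.016  0.042] [215. 128.  28.] zmax 0.053
short_cover 0.78 [342. 217. 396. 274.] 1489 [ 0.595 -0.116  0.008] [155. 150. 153.] zmax 0.046
plain_cover 0.83 [126. 289. 170. 363.] 2409 [0.451 0.353 0.009] [161. 160. 165.] zmax 0.046
{'clock': 0.3, 'joints': array([-1.35210088e+00,  2.20696287e-01,  1.52688892e+00, -4.67376429e-06,
        1.39467615e+00, -1.26108822e-01]), 'qd': array([ 0.0012365 , -0.00374437, -0.00100367, -0.00096053, -0.00130955,
       -0.00035072]), 'joint_efforts': array([ 5.53948958e-04, -4.96211708e+01, -3.89014971e+01, -2.64599357e-04,
        6.45798835e-03, -4.60217882e-05]), 'tool_pos': array([ 0.21120183, -0.58801151,  0.23090988]), 'eef_rot': array([-3.09436210e+00, -5.38824942e-01,  5.58162842e-05]), 'force': array([ 0.40697519, -0.34239048,  0.32731366]), 'wrist_torque': array([-0.00311533, -0.01795546,  0.01293435]), 'finger_force': 0.0, 'gripper_width': 0.08538663487498567}
```

View pics/top.png

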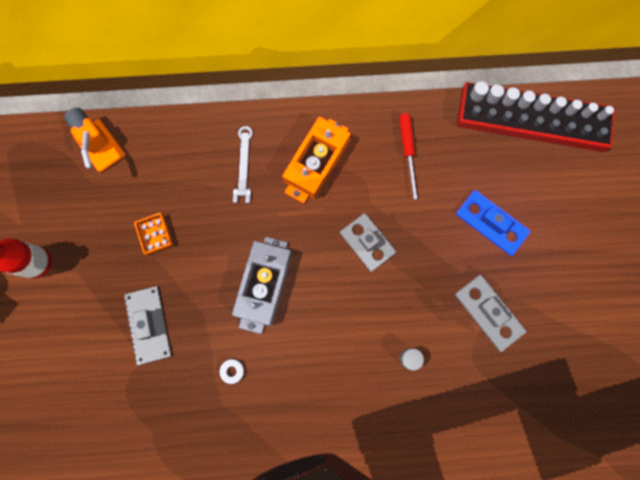

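The top view shows the grey two-hole cover at about (490,312), the grey housing at (263,283), the short cover at (368,241) and the plain cover at (148,325). The orange housing and blue cover are look-alikes. Next I'll work out the poses.

```bash
cat >> h.py <<'E'
def rect(q):
    (c,(a,b),t)=cv2.minAreaRect((q[:,:2]*1000).astype(np.float32))
    if a<b: a,b,t=b,a,t+90
    return np.round(c,1),round(a,1),round(b,1),round((t+90)%180-90,1)
def find(n,p,near):
    w=cloud(p); best=None
    for d in optics.outline_of(n,p):
        q=w[d['region']]; q=q[~np.isnan(q[:,0])]
        if len(q) and np.linalg.norm(np.median(q,0)[:2]-near)<.07: return q
def tool(v):  # world vec -> tool cm
    return cv2.Rodrigues(bot.get_state()['eef_rot'])[0].T@np.array(v)*100
E
python3 - <<'E'
from h import *
p=optics.camera('top')
c=find('cover',p,[.429,-.359]); h=find('housing',p,[.52,.113])
print('plate',rect(c[(c[:,2]<.016)&(c[:,2]>.004)]),'boss',rect(c[c[:,2]>.04]))
t=h[(h[:,2]>.038)&(h[:,2]<.05)]; print('top',rect(t),'pins',np.round(h[h[:,2]>.055],3)[:20])
st=bot.get_state(); print(cv2.Rodrigues(st['eef_rot'])[0].round(3))
E
```

```text
plate (array([ 430.9, -363.8]), 151.1, 72.5, 32.3) boss (array([ 431. , -363.7]), 55.6, 30.7, 33.2)
top (array([523. , 111.8]), 160.0, 80.2, -18.7) pins [[0.574 0.096 0.067]
 [0.575 0.094 0.06 ]
 [0.571 0.098 0.07 ]
 [0.571 0.095 0.073]
 [0.571 0.094 0.069]
 [0.573 0.092 0.061]
 [0.573 0.091 0.059]
 [0.571 0.1   0.064]
 [0.569 0.098 0.071]
 [0.569 0.095 0.073]
 [0.569 0.094 0.068]
 [0.57  0.092 0.064]
 [0.571 0.091 0.059]
 [0.568 0.1   0.064]
 [0.567 0.098 0.069]
 [0.567 0.096 0.069]
 [0.568 0.094 0.067]
 [0.569 0.093 0.06 ]
 [0.569 0.091 0.056]
 [0.568 0.101 0.056]]
[[ 0.941  0.338 -0.   ]
 [ 0.338 -0.941  0.   ]
 [ 0.    -0.    -1.   ]]
```

>>> move_arm --commands '[8.54,5.7,-2.8,2,0,0,-0.045,8.54,11.4,-5.5,4,0,0,-0.09,8.54,17,-8.2,6,0,0,-0.135,8.54,22.6,-11,8,0,0,-0.18,8.54,28.26,-13.67,10,0,0,-0.223]' --grip_force 60

```text
clock: 1.08
tool_pos: [0.4208, -0.3742, 0.1362]
eef_rot: [3.014, 0.882, 0.001]
force: [0.6, 0.1, 0.3]
gripper_width: 0.0855
finger_force: 0.0
```

>>> move_arm --commands '[8.54,0,0,0,0,0,0,8.54,0,0,0,0,0,0]'

```text
clock: 1.32
tool_pos: [0.4197, -0.3758, 0.1368]
eef_rot: [3.015, 0.881, -0.0]
force: [0.4, -0.5, -0.2]
gripper_width: 0.0855
finger_force: 0.0
```

Run:
```python
from h import *
st=bot.get_state(); print(st['tool_pos'],st['joints'],cv2.Rodrigues(st['eef_rot'])[0].round(3))
p=optics.camera('wrist'); save(p,'w1.png')
c=find('cover',p,[.429,-.359]); b=c[c[:,2]>.04]; print('boss',rect(b),rect(c[(c[:,2]<.016)&(c[:,2]>.004)]))
print(tool(np.r_[np.array(rect(b)[0])/1000,.013]-st['tool_pos']))
```

```text
[ 0.41969847 -0.37584031  0.13679117] [-8.69965885e-01  1.60857520e-01  1.77950072e+00 -5.88375406e-04
  1.20068922e+00  1.32523337e-01] [[ 0.843  0.538 -0.   ]
 [ 0.538 -0.843 -0.001]
 [-0.     0.001 -1.   ]]
boss (array([ 428.6, -365.6]), 55.4, 29.9, 33.2) (array([ 428.2, -366. ]), 150.5, 70.3, 32.8)
[ 1.30361965 -0.40522256 12.37820313]
```

View pics/w1.png

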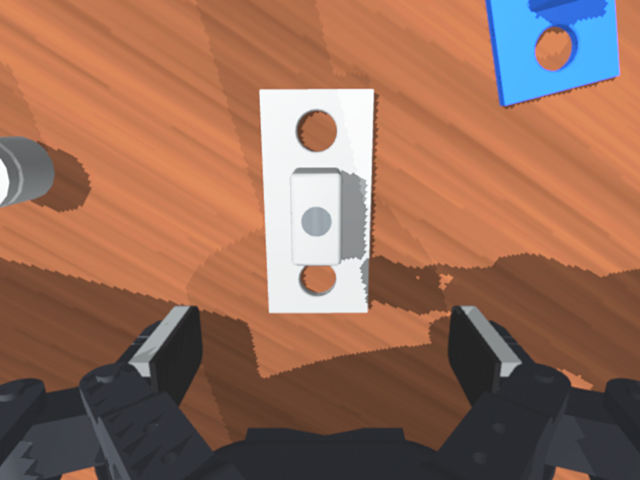

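The wrist view shows the aluminium two-hole cover, with its boss at (316,217) and well lined up. I'll descend and grip.

>>> move_arm --commands '[8.54,1.3,-0.4,5,0,0,-0.008,8.54,1.3,-0.4,9,0,0,-0.008,8.54,1.3,-0.4,12.3,0,0,-0.008,8.54,1.3,-0.4,12.3,0,0,-0.008,0,1.3,-0.4,12.3,0,0,-0.008]' --grip_force 70

```text
clock: 2.05
tool_pos: [0.4287, -0.3669, 0.0151]
eef_rot: [3.011, 0.889, 0.001]
force: [0.7, -0.2, -0.3]
gripper_width: 0.07
finger_force: 0.0
```

>>> move_arm --commands '[0,0,0,0,0,0,0,0,0,0,0,0,0,0,0,0,0,0,0,0,0,0,0,0,0,0,0,0]'

```text
clock: 2.55
tool_pos: [0.4291, -0.366, 0.0151]
eef_rot: [3.01, 0.892, 0.001]
force: [-1.7, 0.3, 6.5]
gripper_width: 0.0289
finger_force: 72.2
```

>>> move_arm --commands '[0,0,0,-4,0,0,0,0,0,0,-9,0,0,0,0,0,0,-14,0,0,0,0,0,0,-14,0,0,0]'

```text
clock: 3.05
tool_pos: [0.4306, -0.3674, 0.1585]
eef_rot: [3.004, 0.89, 0.006]
force: [1.1, 0.1, -5.1]
gripper_width: 0.029
finger_force: 71.4
```

Run:
```python
from h import *
st=bot.get_state(); R=cv2.Rodrigues(st['eef_rot'])[0]; print(st['tool_pos'],st['force'],st['gripper_width'],R.round(3))
print('to housing hover',tool(np.array([.523,.112,.155])-st['tool_pos']))
print('yaw tool x',np.degrees(np.arctan2(R[1,0],R[0,0])))
```

```text
[ 0.43064138 -0.36743741  0.15846291] [ 1.09738128  0.05075807 -5.10648071] 0.02898292170513748 [[ 0.839  0.545  0.006]
 [ 0.545 -0.839 -0.007]
 [ 0.001  0.009 -1.   ]]
to housing hover [ 33.86075709 -35.17765735   0.07035684]
yaw tool x 33.00552105471193
```

>>> move_arm --commands '[0,3.8,-3.9,0,0,0,0.1,0,7.6,-7.9,0,0,0,0.2,0,11.9,-12.3,0,0,0,0.32,0,16.1,-16.7,0,0,0,0.44,0,20.3,-21.1,0,0,0,0.56]'

```text
clock: 3.68
tool_pos: [0.4824, -0.0752, 0.1514]
eef_rot: [-3.14, -0.018, 0.004]
force: [0.7, 0.0, -4.4]
gripper_width: 0.0288
finger_force: 71.4
```

```bash
cat > g.py <<'E'
from h import *
st=bot.get_state(); R=cv2.Rodrigues(st['eef_rot'])[0]; print(st['tool_pos'],st['force'],st['gripper_width'])
print('to housing hover',tool(np.array([.523,.112,.155])-st['tool_pos']))
print('turn',np.arctan2(R[1,0],R[0,0])+np.radians(18.7), 'tilt',R[:,2].round(3))
E
python3 g.py
```

```text
[ 0.48244534 -0.07523522  0.15136518] [ 0.74118626  0.01241701 -4.431566  ] 0.028844223548175146
to housing hover [  4.27076508 -18.67574913  -0.35520282]
turn 0.33794618848898117 tilt [-0.003  0.001 -1.   ]
```

>>> move_arm --commands '[0,1.2,-5,0,0,0,0.1,0,2.4,-10,-0.3,0,0,0.2,0,3.4,-15,-0.4,0,0,0.28,0,4.27,-18.7,-0.4,0,0,0.338,0,4.27,-18.7,-0.4,0,0,0.338]'

```text
clock: 4.3
tool_pos: [0.5221, 0.1125, 0.1552]
eef_rot: [3.102, -0.498, -0.006]
force: [-0.2, -0.8, -3.9]
gripper_width: 0.0291
finger_force: 71.6
```

>>> move_arm --commands '[0,0,0,0,0,0,0,0,0,0,0,0,0,0]'

```text
clock: 4.55
tool_pos: [0.5229, 0.109, 0.1566]
eef_rot: [3.1, -0.505, -0.002]
force: [0.3, -0.0, -3.9]
gripper_width: 0.0288
finger_force: 71.6
```

```bash
python3 g.py
python3 - <<'E'
from h import *
ps={n:optics.camera(n) for n in ('wrist','top')}
for n,p in ps.items():
    save(p,n+'2.png'); w=cloud(p); w=w[~np.isnan(w[...,0])]
    near=(abs(w[:,0]-.523)<.12)&(abs(w[:,1]-.112)<.12)
    d=optics.outline_of('cover',p)
    if d:
      for e in d[:3]:
        q=cloud(p)[e['region']]; q=q[~np.isnan(q[:,0])]; print(n,e['score'],np.median(q,0))
        k=np.abs(q[:,2]-np.median(q[:,2]))<.006
        print('plate',rect(q[k]))
        P=q[k]; A=np.c_[P[:,:2]-[.523,.112],np.ones(len(P))]; print('plane',np.linalg.lstsq(A,P[:,2],rcond=None)[0])
    q=w[near&(w[:,2]>.055)&(w[:,2]<.08)]; print(n,'pins',len(q),q[:,:2].mean(0) if len(q) else 0)
    q=w[near&(w[:,2]>.038)&(w[:,2]<.05)]; print(n,'top',len(q),rect(q) if len(q)>3 else 0)
E
```

```text
[0.52292147 0.10896522 0.15662012] [ 3.08819690e-01 -2.68085517e-03 -3.92840955e+00] 0.028753867070600223
to housing hover [-0.08869246 -0.29041025  0.16187734]
turn 0.0033011713279148536 tilt [-0.002 -0.    -1.   ]
wrist 0.7 [0.54984009 0.10154467 0.1486394 ]
plate (array([528.3, 105.2]), 138.7, 70.4, -18.4)
plane [ 0.00186433 -0.00082335  0.1480253 ]
wrist pins 350 [0.56851396 0.09434757]
wrist top 2142 (array([567.6,  92.3]), 41.0, 29.6, 72.4)
top 0.69 [0.49346192 0.1336119  0.14960136]
plate (array([524.9, 107.7]), 159.3, 54.3, -31.1)
plane [-2.23960636e-04 -1.15345087e-04  1.49659670e-01]
top 0.58 [ 0.62080154 -0.39060343  0.00855441]
plate (array([ 625.7, -395.9]), 149.0, 72.3, 46.6)
plane [-0.00164315  0.00268033  0.00924198]
top pins 5 [0.47618578 0.13098321]
top top 390 (array([510.7,  98.5]), 176.4, 54.1, -42.4)
```

View pics/wrist2.png

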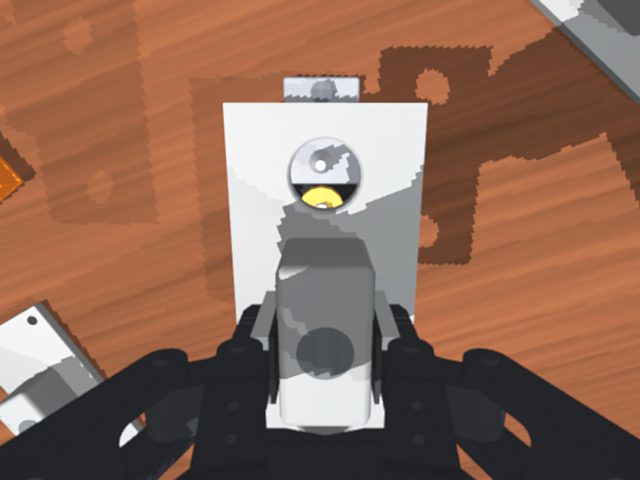

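The wrist view shows the held cover over the housing. Its front hole is at about (325,174), and the pin tip shows through it at (320,165). I'll compute the offset between hole and pin.

Run:
```python
from h import *
p=optics.camera('wrist'); w=cloud(p)
Z=np.nan_to_num(w[...,2]); plate=(abs(Z-.148)<.008)
m=(~plate).astype(np.uint8); m[:125]=0;m[225:]=0;m[:,:270]=0;m[:,380:]=0
q=np.argwhere(m)[:,::-1]; n,l,s,c=cv2.connectedComponentsWithStats(m); i=l[165,320]; print(s[i],c[i])
(uv,r)=cv2.minEnclosingCircle(np.argwhere(l==i)[:,::-1].astype(np.float32)); print(uv,r)
f=240/np.tan(np.radians(p['fovy'])/2); R=cv2.Rodrigues(p['rvec'])[0]; o=-R.T@p['tvec']; d=R.T@np.array([(uv[0]-p['cx'])/f,(uv[1]-p['cy'])/f,1])
hole=o+d*(.148-o[2])/d[2]; print('hole',hole)
a=w[(l==i)&(Z>.05)&(Z<.08)]; print('pin',a.mean(0),'tip',a[a[:,2]>.068].mean(0),a[:,2].max(), rect(a))
st=bot.get_state(); print('tcp',st['tool_pos'],'shift',tool(a[a[:,2]>.068].mean(0)-hole))
```

```text
[ 291  139   68   68 3704] [324.5237581  172.53347732]
(324.5555419921875, 172.44444274902344) 34.60189437866211
hole [0.57215229 0.09104375 0.148     ]
pin [0.56871128 0.0942881  0.06100098] tip [0.56786168 0.09469069 0.06961892] 0.07197164117119573 (array([567.9,  94.8]), 13.4, 12.9, -18.4)
tcp [0.52359611 0.1093536  0.1575373 ] shift [-0.52379785 -0.20940724  7.83803697]
```

>>> move_arm --commands '[0,-0.4,-0.25,3,0,0,0,0,-0.4,-0.25,5.5,0,0,0,0,-0.4,-0.25,6.2,0,0,0,0,-0.4,-0.25,6.2,0,0,0]'

```text
clock: 5.3
tool_pos: [0.5205, 0.1135, 0.0955]
eef_rot: [3.101, -0.504, -0.001]
force: [-0.4, 0.9, -3.7]
gripper_width: 0.0288
finger_force: 71.6
```

Run:
```python
from h import *
st=bot.get_state(); print(st['tool_pos'],st['force'])
zt=st['tool_pos'][2]-.0095
p=optics.camera('wrist'); save(p,'w3.png'); w=cloud(p)
Z=np.nan_to_num(w[...,2]); plate=(abs(Z-zt)<.006)
m=(~plate).astype(np.uint8); m[:125]=0;m[225:]=0;m[:,:270]=0;m[:,380:]=0
n,l,s,c=cv2.connectedComponentsWithStats(m); i=1+s[1:,4].argmax(); print(s[i])
(uv,r)=cv2.minEnclosingCircle(np.argwhere(l==i)[:,::-1].astype(np.float32)); print(uv,r)
f=240/np.tan(np.radians(p['fovy'])/2); R=cv2.Rodrigues(p['rvec'])[0]; o=-R.T@p['tvec']; d=R.T@np.array([(uv[0]-p['cx'])/f,(uv[1]-p['cy'])/f,1])
hole=o+d*(zt-o[2])/d[2]; print('hole',hole)
a=w[(l==i)&(Z>.055)&(Z<.08)]; t=a[a[:,2]>.066].mean(0); print('tip',t,'shift',tool(t-hole))
```

```text
[0.52052449 0.11349198 0.09552758] [-0.37798981  0.88467325 -3.68654024]
[ 290  139   70   70 3747]
(324.59954833984375, 173.1324462890625) 34.89576721191406
hole [0.568935   0.09541462 0.08602758]
tip [0.56689546 0.09506267 0.07063587] shift [-0.18399892  0.09864212  1.5389271 ]
```

View pics/w3.png

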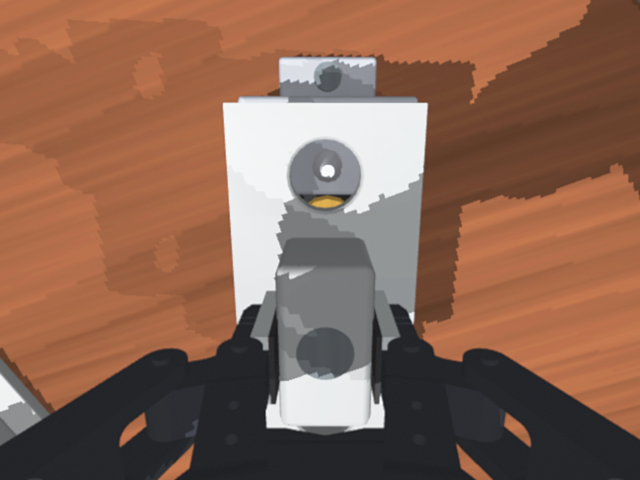

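The pin tip at (327,170) sits nearly in the middle of the hole at (325,173). I'll lower the cover fully.

>>> move_arm --commands '[0,-0.1,0.1,1.2,0,0,0,0,-0.1,0.1,2.2,0,0,0,0,-0.1,0.1,3,0,0,0,0,-0.1,0.1,3.4,0,0,0,0,-0.1,0.1,3.4,0,0,0]'

```text
clock: 5.98
tool_pos: [0.519, 0.113, 0.061]
eef_rot: [3.101, -0.504, -0.001]
force: [-0.1, -0.1, -4.3]
gripper_width: 0.0292
finger_force: 71.7
```

>>> move_arm --commands '[0,0,0,0.15,0,0,0,0,0,0,0.15,0,0,0,8.54,0,0,0.15,0,0,0,8.54,0,0,0.15,0,0,0,8.54,0,0,0.15,0,0,0]'

```text
clock: 6.6
tool_pos: [0.5198, 0.1131, 0.0605]
eef_rot: [-3.101, 0.504, -0.002]
force: [-0.1, 0.8, -0.8]
gripper_width: 0.0816
finger_force: 0.0
```

>>> move_arm --commands '[8.54,0,0,0,0,0,0,8.54,0,0,-2,0,0,0,8.54,0,0,-6,0,0,0,8.54,0,0,-10,0,0,0,8.54,0,0,-12,0,0,0]'

```text
clock: 7.22
tool_pos: [0.5205, 0.1131, 0.1828]
eef_rot: [-3.1, 0.504, -0.006]
force: [-0.2, -0.2, 0.1]
gripper_width: 0.0852
finger_force: 0.0
```

Run:
```python
from h import *
p=optics.camera('wrist'); save(p,'w4.png')
c=find('cover',p,[.52,.11]); t=c[(c[:,2]>.045)&(c[:,2]<.06)]; print(rect(t),np.median(t[:,2]),'boss',rect(c[c[:,2]>.082]))
A=np.c_[t[:,:2],np.ones(len(t))]; print(np.linalg.lstsq(A,t[:,2],rcond=None)[0]); print(bot.get_state()['tool_pos'],bot.get_state()['gripper_width'])
```

```text
(array([519.6, 111.3]), 150.5, 70.2, -18.5) 0.05165130390074403 boss (array([520.3, 111. ]), 55.6, 30.1, -18.4)
[0.00152296 0.00016184 0.05082128]
[0.52124281 0.11318199 0.18309559] 0.08549160191815722
```

View pics/w4.png

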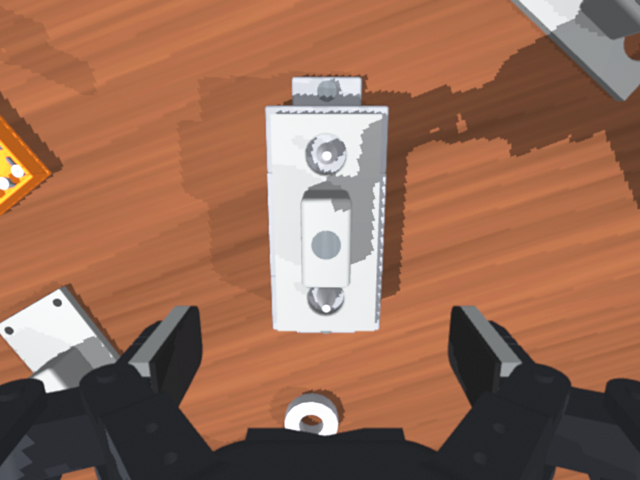

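The cover lies flat with its top at 52 mm. Both pins stand in its holes, at (326,155) and (325,300), and the gripper is clear.

```bash
python3 -c "
from cell import bot
print(bot.finish_job())"
```

```text
the job is handed in; nothing more can be done
None
```

The long two-hole cover is seated flat over both of the housing's pins and released, within about 4 mm of the housing's centre by camera, and the job is handed in; the hand-in call returned no verdict.

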